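Part the jammed screening cans and sort them by size

TASK

In the open parts drawer two steel screening cans are jammed one inside the other. Pull the narrow can up out of the wide one, then set each down gently, upright and flat, in the wooden tray of its own size: the narrow can in the smaller tray, the wide can in the larger tray.

Things in the scene. Friction and masses are not known exactly. Their poses are not given: they have to be found in the camera images.
- narrow_can: Inner can: open-topped round steel can, 46 mm outside diameter, 66 mm high, wall 3 mm, 0.12 to 0.2 kg. Origin at the centre of its underside, z up its axis. It starts upright in the wide can, on its 8 mm floor, the top 34 mm showing. Two spring leaves grip it (friction about 2 N, 3 mm of play); gripped centrally and pulled straight up 32 mm it comes free, the heavier wide can staying down.
- wide_can: The outer can: thick open-topped round steel can, 62 mm outside diameter, 40 mm high, wall 5 mm, 0.45 to 0.54 kg, with two small spring leaves inside the wall. Origin at the centre of its underside, z along its axis towards the open top. At the start it stands loose on the sheet-metal floor of the drawer (floor 8 mm above the bench, drawer sides 45 mm above the bench).
- narrow_tray: The smaller square open tray of pale wood, fixed to the drawer floor: 76 mm outside, 66 mm inside, floor 5 mm thick, rim 12 mm high. Origin at the centre of its underside, z up, x and y along its sides. Other small parts, up to 55 mm tall, lie along the near and far walls of the drawer, 55 mm or more from the centres of cans and trays, and steel clips 10 mm high lie between the trays and cans.
- wide_tray: The larger square open tray of pale wood, fixed to the drawer floor: 94 mm outside, 84 mm inside, floor 5 mm thick, rim 12 mm high. Origin at the centre of its underside, z up, x and y along its sides.
There are look-alikes about, which are no part of the job. What is shaped like the wide_can but green, pink or turquoise is not meant.

How it is judged:
By the outcome, as a careful person would: the job done as asked, in the order asked, and still so for the second after the job is handed in, with the robot touching nothing.
It also fails if it takes over 64 s, if anything falls off the work surface, if the arm or the gripper's body presses on something with over 40 N, if the wrist force passes 120 N, or if a joint passes its speed limit or range.

ROBOT

A 7-joint arm with a two-finger parallel gripper is mounted at the origin on the work surface. World frame = base frame: x ahead of the robot, y to its left, z up, the work surface at z = 0. Lengths are in m, angles in rad, forces in N, time in s.
With the tool pointing down it reaches from about 0.35 to 0.775 m from the base axis. Payload 3.1 kg.
Tool frame: the origin (TCP) lies at the very end of the fingers, on their centre line; the grasp point (between the pads) lies 19 mm behind it; z points along the fingers, y is the line along which they close (so a half turn about z gives the same grasp; the last joint's range is limited). The gripper opens to 85 mm and grips with 20 to 120 N. Pads are 22 mm wide; open, the fingers measure 114 mm over their backs; the gripper's body (76 mm by 85 mm) begins 54 mm behind the grasp point. The pads swing forward as they close: fully open they stand 13 mm farther back than shut.
Start: joints at [-0.042, 0.311, 0.014, 1.512, -0.004, 1.319, -0.027], TCP at [0.55, 0, 0.231] pointing down, gripper open.
Joint ranges: [-2.7, 2.7], [-0.3, 1.91], [-1.27, 1.3], [0.12, 2.57], [-1.44, 4.58], [0.2, 2.03], [-3.05, 3.05]. Speed limits (rad/s): [2.79, 2.79, 3.14, 3.14, 3.14, 3.14, 3.14].

INTERFACE

Orientations are given as [roll, pitch, yaw] about the fixed x, y, z axes, in that order (R = Rz(yaw) Ry(pitch) Rx(roll)).
In Python, from station import manip gives the robot as it stands. The module is installed in compiled form; this text tells all that it offers.
- The arm moves only by the tool move_arm, never from a script. Its argument "series" is a list of rows, each an object of numbers: "tx", "ty", "tz": the shift along the tool's x, y, z each as a share of 600 mm, from -1 to 1; "wx", "wy", "wz": the turn, a rotation vector about the tool's x, y, z each as a share of 90 degrees, from -1 to 1; "jaw": the opening, from 0 (shut) to 1 (fully open). In form: [{"tx": .., "ty": .., "tz": .., "wx": .., "wy": .., "wz": .., "jaw": ..}, ...]. A call has 1 to 8 rows; each row shifts and turns the commanded pose from where the row before left it, along the tool's axes as they then stand; what a row does not reach is not made up. A row lasts 1/12 s, in which the tool goes at most 41.7 mm and 7.16 degrees, less where a joint would pass 70% of its speed; a pose out of reach is approached as far as the arm can. A call with a number of a shift or a turn outside -1 to 1 is refused whole. A call with a gripper value outside its range is refused whole. The fingers move at their own pace and stop on an object; "force" is the grip in N (left out, the last holds). Time passes only in rows, so rows that do not move let the fingers close. It gives the time, the measured TCP pose, the force, the opening and the grip force at its end, in the units of the state.
- manip.get_state(): the state, without advancing time (a new reading comes with each control period).
- manip.get_image(name): name is "scene" or "side" or "wrist"; returns the picture (420x560x3 uint8, red, green, blue); there is no depth.
- manip.calibration(name): a dict with "K" (3x3 intrinsics, pixels), "rvec" (rotation vector, rad) and "tvec" (3), from world to camera coordinates, as OpenCV has them; the wrist camera has in their place "hand_eye" (4x4, takes a point from camera to tool coordinates, whose origin is the TCP and whose axes are the flange's). Camera axes: x right, y down, z forward; pixel columns grow to the right and rows downward; lengths in m; the calibration is good to about 2 mm. A picture is of the moment at which its call begins: read the wrist's pose just before it. calibration takes no time and is no camera call.
- manip.job_done(): hands the job in; it is judged then, once.
The state is a dict: "clock": time; "q": joint angles; "qvel": joint speeds; "joint_torque": joint torques, N m; "position": TCP position; "eef_rot": TCP orientation; "force": force on the tool from outside, world axes, zero at the start; "torque": the same for the moment, N m; "gripper_width": opening from 0.0 (shut) to 1.0 (fully open); "grip_force": force on a finger pad.
Only numpy, scipy, OpenCV 4.12 (cv2) and the standard library are available. Lean on these libraries where they do the work, as an engineer would, in place of code of your own. Each camera call takes 0.05 s, during which the arm holds its last target. There are 200 camera calls.

## Working session

There is one attempt and no reset: what is moved stays moved. The work goes in short steps, Python scripts to look and compute and a tool call to move; the robot and the scene stay as the last step left them, time stands still between calls to the robot, and variables do not carry over. Pictures are saved under pics/ and viewed, at most 10 in all, crops included, and the job is handed in when it is done.

Besides the shell and the picture viewer there is one more tool, called after "Emit:" by a JSON object that holds its "method" and its "body", one argument or row to a line. move_arm: Moves the arm, as the interface text tells. Shift numbers are shares of 600 mm and turn numbers shares of 90 degrees, none past 1 either way. Its arguments: {"type":"object","properties":{"series":{"type":"array","items":{"type":"object","properties":{"tx":{"type":"number","minimum":-1,"maximum":1},"ty":{"type":"number","minimum":-1,"maximum":1},"tz":{"type":"number","minimum":-1,"maximum":1},"wx":{"type":"number","minimum":-1,"maximum":1},"wy":{"type":"number","minimum":-1,"maximum":1},"wz":{"type":"number","minimum":-1,"maximum":1},"jaw":{"type":"number"}}}},"force":{"type":"number"}},"required":["series"]}

```bash
mkdir -p pics
cat > h.py <<'E'
import numpy as np, cv2
from station import manip
from scipy.spatial.transform import Rotation as R
def cam(name, st=None):
    c=manip.calibration(name); K=np.array(c["K"],float)
    if "hand_eye" in c:
        st=st or manip.get_state()
        T=np.eye(4); T[:3,:3]=R.from_euler('xyz',st["eef_rot"]).as_matrix(); T[:3,3]=st["position"]
        M=np.linalg.inv(T@np.array(c["hand_eye"])); return K,M[:3,:3],M[:3,3]
    return K,cv2.Rodrigues(np.array(c["rvec"],float))[0],np.array(c["tvec"],float).ravel()
def unproj(C,uv,z):
    K,Rm,t=C; d=Rm.T@np.linalg.inv(K)@np.array([uv[0],uv[1],1.]); o=-Rm.T@t
    return o+d*(z-o[2])/d[2]
def proj(C,p):
    K,Rm,t=C; q=K@(Rm@np.array(p,float).T+t[:,None] if np.ndim(p)>1 else Rm@np.array(p)+t); return (q[:2]/q[2]).T
def snap(name,fn):
    st=manip.get_state(); im=manip.get_image(name)[:,:,::-1].copy(); cv2.imwrite("pics/"+fn,im); return im,st
E
python3 - <<'E'
from h import *
a,s=snap("scene","s1.png"); b,s=snap("wrist","w1.png")
print(s)
for n in("scene","side","wrist"): print(n,manip.calibration(n))
E
```

```text
{'clock': 0.05, 'q': array([-0.04170205,  0.31169928,  0.01398061,  1.51300838, -0.00437751,
        1.31916838, -0.0272237 ]), 'qvel': array([ 1.23423426e-03, -3.39073786e-04,  1.13824548e-03, -8.59598090e-04,
        3.52589731e-04,  1.80246569e-03,  7.53889631e-05]), 'joint_torque': array([ 6.94968476e-04, -3.81222332e+01,  1.46591775e-01, -2.31506288e+01,
        1.23383178e-02,  8.06227501e-03,  2.61317751e-06]), 'position': array([5.49304833e-01, 1.20158019e-05, 2.30255162e-01]), 'eef_rot': array([-3.13934238e+00,  1.11502745e-04,  1.57086826e+00]), 'force': array([-0.24125054,  0.88910594, -0.30423803]), 'torque': array([ 0.00169573,  0.05264262, -0.00260974]), 'grip_force': 0.0, 'gripper_width': 0.9990994544485475}
scene {'K': array([[439.6733087 ,   0.        , 279.62571235],
       [  0.        , 439.6733087 , 206.51747187],
       [  0.        ,   0.        ,   1.        ]]), 'rvec': array([ 1.24735831,  2.24837871, -0.95489732]), 'tvec': array([ 0.36400634, -0.29262292,  1.14245089])}
side {'K': array([[422.42024003,   0.        , 283.38376845],
       [  0.        , 422.42024003, 210.44980405],
       [  0.        ,   0.        ,   1.        ]]), 'rvec': array([ 0.57092064, -2.67531238,  1.12692514]), 'tvec': array([0.55729729, 0.23479211, 0.7220096 ])}
wrist {'K': array([[320.15812725,   0.        , 284.38618298],
       [  0.        , 320.15812725, 208.40707302],
       [  0.        ,   0.        ,   1.        ]]), 'hand_eye': array([[-8.37457928e-05, -9.52487730e-01, -3.04576948e-01,
         7.88998240e-02],
       [ 9.99999945e-01, -1.77646285e-04,  2.80586300e-04,
         6.98692936e-04],
       [-3.21361971e-04, -3.04576907e-01,  9.52487692e-01,
        -1.43709116e-01],
       [ 0.00000000e+00,  0.00000000e+00,  0.00000000e+00,
         1.00000000e+00]])}
```

View pics/s1.png

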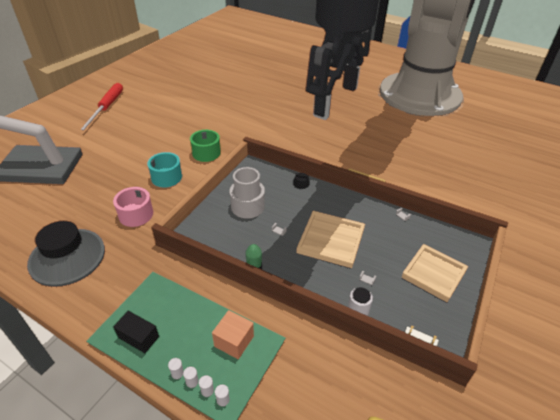

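View pics/w1.png

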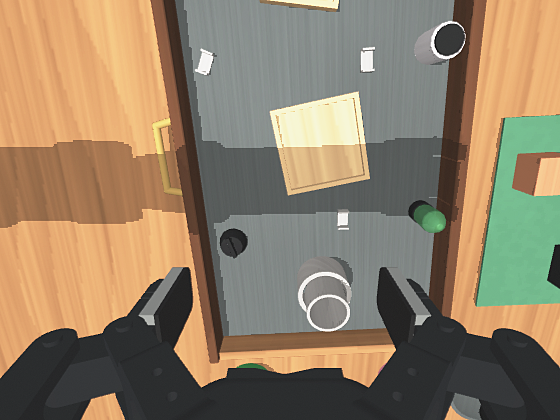

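The scene picture shows one grey nested pair at (246,193), with the narrow can's top at (246,178). Green (205,146), turquoise (165,170) and pink (133,207) cups are the look-alikes, and the grey pot at (361,300) is too small and filled with black. Only the grey pair fits: it is steel, and one can stands inside the other. The large tray is at (332,239) and the small one at (435,272). In the wrist picture the narrow rim is at (328,313), the wide rim at (325,293) and the large tray at about (320,144).

I'll measure these and check with model overlays on enlarged crops.

```bash
cat > m.py <<'E'
from h import *
W=cv2.imread("pics/w1.png"); S=cv2.imread("pics/s1.png"); s=manip.get_state()
CW=cam("wrist",s); CS=cam("scene")
def show(n,*v): print(n,*[np.round(x,4) for x in v])
n1=unproj(CW,(328,313),.082); n2=unproj(CS,(246,178),.082); show("narrow",n1,n2)
w1=unproj(CW,(325,293),.048); show("wide",w1)
big=np.array([unproj(CW,p,.020) for p in[(271,112),(358,93),(370,179),(289,195)]])
bigS=np.array([unproj(CS,p,.020) for p in[(315,212),(364,226),(352,265),(297,252)]])
sm=np.array([unproj(CS,p,.020) for p in[(432,246),(467,263),(438,298),(403,277)]])
for n,q in(("big",big),("bigS",bigS),("small",sm)):
    d=np.roll(q,-1,0)-q; show(n,q.mean(0),np.linalg.norm(d,axis=1),np.degrees(np.arctan2(d[:,1],d[:,0]))%90)
t=np.linspace(0,2*np.pi,60)
def circ(c,r,z): return np.c_[c[0]+r*np.cos(t),c[1]+r*np.sin(t),0*t+z]
def draw(I,C,f,p,col): cv2.polylines(I,[np.round(proj(C,p)*f).astype(int)],True,col,1)
def crop(I,C,x,y,w,h,f):
    J=cv2.resize(I,None,fx=f,fy=f,interpolation=cv2.INTER_CUBIC)
    draw(J,C,f,circ(n1,.023,.082),(0,0,255)); draw(J,C,f,circ(n1,.031,.048),(0,255,0))
    for q in(big,): draw(J,C,f,q,(255,0,0))
    draw(J,C,f,sm,(255,0,255))
    return J[y*f:(y+h)*f,x*f:(x+w)*f]
a=crop(W,CW,255,80,130,260,2); b=crop(S,CS,220,155,260,150,2)
c=np.zeros((520,780,3),np.uint8); c[:,:260]=a; c[:300,260:]=b
cv2.imwrite("pics/o1.png",c)
E
python3 m.py
```

```text
narrow [ 0.5964 -0.1318  0.082 ] [ 0.6017 -0.1266  0.082 ]
wide [ 0.5972 -0.129   0.048 ]
big [0.5907 0.0368 0.02  ] [0.0927 0.0934 0.0931 0.0931] [11.7838 12.3087 11.6043 12.065 ]
bigS [0.5932 0.0413 0.02  ] [0.0899 0.0923 0.0909 0.1007] [ 9.5973 11.7854 14.9153 11.2595]
small [0.5679 0.2112 0.02  ] [0.0595 0.0937 0.0591 0.0896] [84.6914 77.9682 80.8012 78.0381]
```

View pics/o1.png

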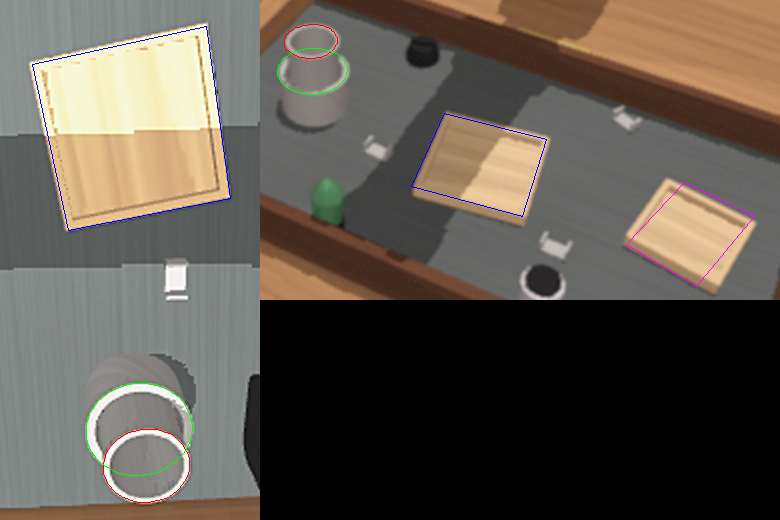

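The overlay fits. The grey steel pair is confirmed, with the narrow rim at about (0.596,-0.132). The large tray is at (0.591,0.037), turned 12°. The small tray's overlay is a few pixels off, so I'll measure it again from the wrist. Moving above the cans now.

Emit:
{"method": "move_arm", "body": {
  "series": [
    {"tx":-0.055,"ty":0.0195,"tz":0.029,"jaw":1},
    {"tx":-0.055,"ty":0.0195,"tz":0.029},
    {"tx":-0.055,"ty":0.0195,"tz":0.029},
    {"tx":-0.055,"ty":0.0195,"tz":0.029},
    {},
    {},
    {}
  ],
  "force": 40
}}

```text
invalid input
```

Run:
```python
from h import *
im,s=snap("wrist","w2.png"); C=cam("wrist",s); print(s["position"],s["eef_rot"],s["clock"])
t=np.linspace(0,2*np.pi,60)
f=1.4; J=cv2.resize(im,None,fx=f,fy=f,interpolation=cv2.INTER_CUBIC)
for r,z,c in((.023,.082,(0,0,255)),(.031,.048,(0,255,0))):
    p=np.c_[.5964+r*np.cos(t),-.1305+r*np.sin(t),0*t+z]
    cv2.polylines(J,[np.round(proj(C,p)*f).astype(int)],True,c,1); print(proj(C,[.5964,-.1305,z]))
cv2.imwrite("pics/w2b.png",J)
```

```text
[5.49339804e-01 3.04750009e-05 2.30312437e-01] [-3.13944406e+00  7.76959430e-05  1.57088901e+00] 0.1
[328.02003346 311.9392352 ]
[324.29747878 294.11923506]
```

View pics/w2b.png

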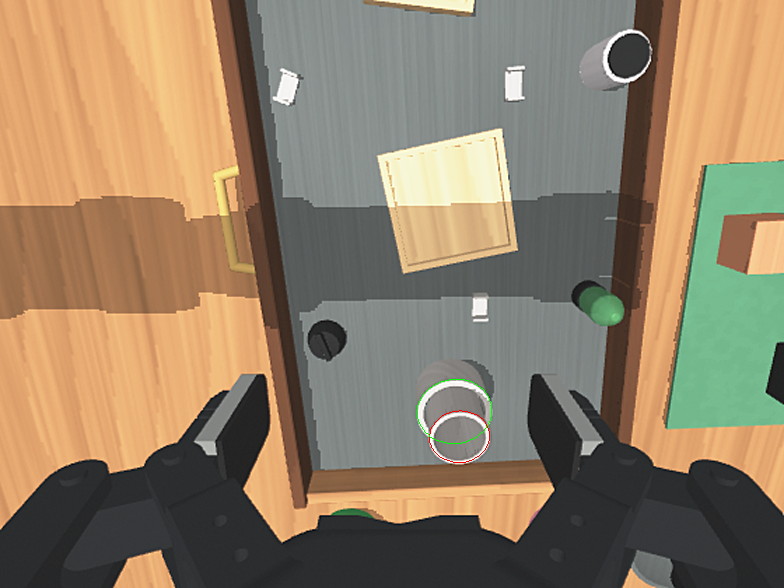

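The arm did not move because the call was refused, probably for its incomplete rows. The picture is the same view as before, with the rings matching at (459,437)/1.4. I'll send full rows.

Emit:
{"method": "move_arm", "body": {
  "series": [
    {"tx":-0.055,"ty":0.0195,"tz":0.029,"wx":0,"wy":0,"wz":0,"jaw":1},
    {"tx":-0.055,"ty":0.0195,"tz":0.029,"wx":0,"wy":0,"wz":0,"jaw":1},
    {"tx":-0.055,"ty":0.0195,"tz":0.029,"wx":0,"wy":0,"wz":0,"jaw":1},
    {"tx":-0.055,"ty":0.0195,"tz":0.029,"wx":0,"wy":0,"wz":0,"jaw":1},
    {"tx":0,"ty":0,"tz":0,"wx":0,"wy":0,"wz":0,"jaw":1},
    {"tx":0,"ty":0,"tz":0,"wx":0,"wy":0,"wz":0,"jaw":1},
    {"tx":0,"ty":0,"tz":0,"wx":0,"wy":0,"wz":0,"jaw":1}
  ],
  "force": 40
}}

```text
clock: 0.73
position: [0.5966, -0.1313, 0.1611]
eef_rot: [-3.141, -0.001, 1.571]
force: [-0.1, 0.8, 0.5]
gripper_width: 0.999
grip_force: 0.0
```

Run:
```python
from h import *
im,s=snap("wrist","w3.png"); C=cam("wrist",s); print(s["position"],s["eef_rot"],s["clock"])
t=np.linspace(0,2*np.pi,60)
f=1.4; J=cv2.resize(im,None,fx=f,fy=f,interpolation=cv2.INTER_CUBIC)
for r,z,c in((.023,.082,(0,0,255)),(.031,.048,(0,255,0))):
    p=np.c_[.5964+r*np.cos(t),-.1305+r*np.sin(t),0*t+z]
    cv2.polylines(J,[np.round(proj(C,p)*f).astype(int)],True,c,1); print(proj(C,[.5964,-.1305,z]))
cv2.imwrite("pics/w3b.png",J)
```

```text
[ 0.5966125  -0.13127388  0.16114305] [-3.14051600e+00 -1.34726840e-03  1.57076662e+00] 0.7333
[283.17143745 217.41310198]
[283.34865875 204.02982165]
```

View pics/w3b.png

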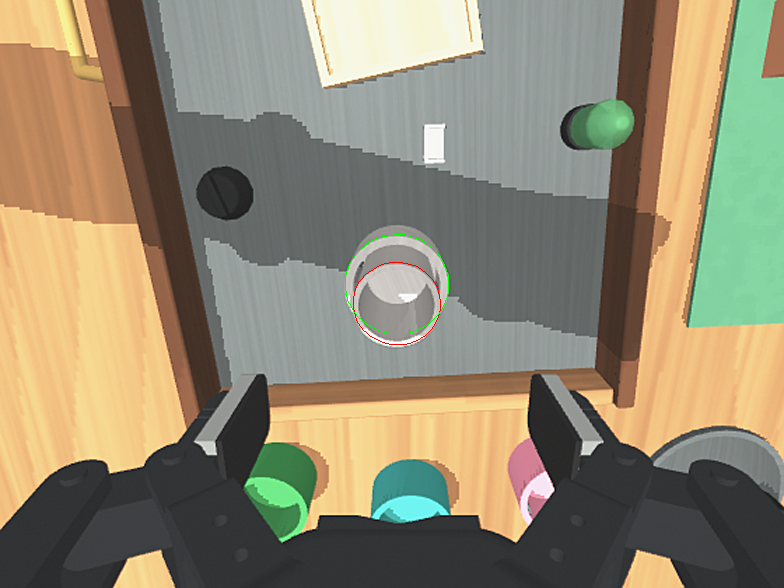

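Narrow can is centred at about (396,304), right under the gripper, and there is clear space beside it. Descending.

Emit:
{"method": "move_arm", "body": {
  "series": [
    {"tx":0,"ty":0,"tz":0.055,"wx":0,"wy":0,"wz":0,"jaw":1},
    {"tx":0,"ty":0,"tz":0.055,"wx":0,"wy":0,"wz":0,"jaw":1},
    {"tx":0,"ty":0,"tz":0.045,"wx":0,"wy":0,"wz":0,"jaw":1},
    {"tx":0,"ty":0,"tz":0.022,"wx":0,"wy":0,"wz":0,"jaw":1},
    {"tx":0,"ty":0,"tz":0.01,"wx":0,"wy":0,"wz":0,"jaw":1},
    {"tx":0,"ty":0,"tz":0,"wx":0,"wy":0,"wz":0,"jaw":1},
    {"tx":0,"ty":0,"tz":0,"wx":0,"wy":0,"wz":0,"jaw":1}
  ]
}}

```text
clock: 1.37
position: [0.598, -0.1309, 0.0509]
eef_rot: [3.139, -0.0, 1.573]
force: [-0.8, -0.4, 0.5]
gripper_width: 0.999
grip_force: 0.0
```

Emit:
{"method": "move_arm", "body": {
  "series": [
    {"tx":0,"ty":0,"tz":0,"wx":0,"wy":0,"wz":0,"jaw":0.6},
    {"tx":0,"ty":0,"tz":0,"wx":0,"wy":0,"wz":0,"jaw":0.6},
    {"tx":0,"ty":0,"tz":0,"wx":0,"wy":0,"wz":0,"jaw":0.5},
    {"tx":0,"ty":0,"tz":0,"wx":0,"wy":0,"wz":0,"jaw":0.3},
    {"tx":0,"ty":0,"tz":0,"wx":0,"wy":0,"wz":0,"jaw":0.3},
    {"tx":0,"ty":0,"tz":0,"wx":0,"wy":0,"wz":0,"jaw":0.3},
    {"tx":0,"ty":0,"tz":0,"wx":0,"wy":0,"wz":0,"jaw":0.3}
  ],
  "force": 40
}}

```text
clock: 1.95
position: [0.5972, -0.1322, 0.051]
eef_rot: [3.14, 0.0, 1.571]
force: [-2.0, 0.5, 5.8]
gripper_width: 0.53
grip_force: 41.0
```

Emit:
{"method": "move_arm", "body": {
  "series": [
    {"tx":0,"ty":0,"tz":-0.006,"wx":0,"wy":0,"wz":0,"jaw":0.3},
    {"tx":0,"ty":0,"tz":-0.006,"wx":0,"wy":0,"wz":0,"jaw":0.3},
    {"tx":0,"ty":0,"tz":-0.008,"wx":0,"wy":0,"wz":0,"jaw":0.3},
    {"tx":0,"ty":0,"tz":-0.008,"wx":0,"wy":0,"wz":0,"jaw":0.3},
    {"tx":0,"ty":0,"tz":-0.01,"wx":0,"wy":0,"wz":0,"jaw":0.3},
    {"tx":0,"ty":0,"tz":-0.01,"wx":0,"wy":0,"wz":0,"jaw":0.3},
    {"tx":0,"ty":0,"tz":-0.012,"wx":0,"wy":0,"wz":0,"jaw":0.3},
    {"tx":0,"ty":0,"tz":-0.015,"wx":0,"wy":0,"wz":0,"jaw":0.3}
  ],
  "force": 40
}}

```text
clock: 2.62
position: [0.5971, -0.132, 0.0954]
eef_rot: [3.141, 0.0, 1.571]
force: [-0.5, -0.3, -2.5]
gripper_width: 0.525
grip_force: 41.6
```

Emit:
{"method": "move_arm", "body": {
  "series": [
    {"tx":0,"ty":0,"tz":-0.04,"wx":0,"wy":0,"wz":0,"jaw":0.3},
    {"tx":0,"ty":0,"tz":-0.04,"wx":0,"wy":0,"wz":0,"jaw":0.3},
    {"tx":0,"ty":0,"tz":-0.04,"wx":0,"wy":0,"wz":0,"jaw":0.3},
    {"tx":0,"ty":0,"tz":0,"wx":0,"wy":0,"wz":0,"jaw":0.3},
    {"tx":0,"ty":0,"tz":0,"wx":0,"wy":0,"wz":0,"jaw":0.3},
    {"tx":0,"ty":0,"tz":0,"wx":0,"wy":0,"wz":0,"jaw":0.3}
  ],
  "force": 40
}}

```text
clock: 3.12
position: [0.5965, -0.1319, 0.1664]
eef_rot: [-3.141, -0.0, 1.571]
force: [-0.6, -0.1, -1.5]
gripper_width: 0.53
grip_force: 41.7
```

Run:
```python
from h import *
a,s=snap("side","d1.png"); b,s=snap("wrist","w4.png"); print(s)
cv2.imwrite("pics/p4.png",np.hstack([cv2.resize(a,(400,300)),cv2.resize(b,(400,300))]))
```

```text
{'clock': 3.1667, 'q': array([ 0.14379764,  0.47569238,  0.06764701,  1.4379196 , -0.03281566,
        1.23128847,  0.21502111]), 'qvel': array([ 0.00076213,  0.01363638, -0.00062645,  0.01416649,  0.00200601,
       -0.00066822, -0.00021994]), 'joint_torque': array([ 2.15469726e-02, -4.67955208e+01,  8.58356003e-01, -2.37795424e+01,
        1.55392871e-02, -3.82957910e-02,  1.40156196e-06]), 'position': array([ 0.59594218, -0.1317607 ,  0.1654637 ]), 'eef_rot': array([-3.13942863e+00, -4.28752605e-04,  1.57086338e+00]), 'force': array([-0.20730726,  0.00435227, -2.30485152]), 'torque': array([ 0.0426011 ,  0.00387036, -0.0058245 ]), 'grip_force': 41.6809050925076, 'gripper_width': 0.533321027539138}
```

View pics/p4.png

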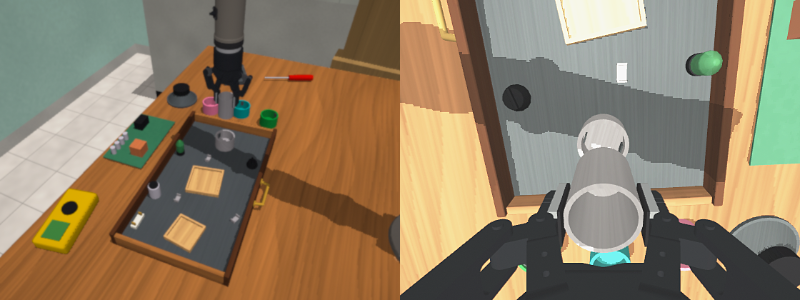

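The narrow can is out and held; the wide can stayed down at about (225,140) in the left half. Now towards the small tray, stopping short to look.

Emit:
{"method": "move_arm", "body": {
  "series": [
    {"tx":0.063,"ty":-0.0067,"tz":0,"wx":0,"wy":0,"wz":0,"jaw":0.3},
    {"tx":0.063,"ty":-0.0067,"tz":0,"wx":0,"wy":0,"wz":0,"jaw":0.3},
    {"tx":0.063,"ty":-0.0067,"tz":0,"wx":0,"wy":0,"wz":0,"jaw":0.3},
    {"tx":0.063,"ty":-0.0067,"tz":0,"wx":0,"wy":0,"wz":0,"jaw":0.3},
    {"tx":0.063,"ty":-0.0067,"tz":0,"wx":0,"wy":0,"wz":0,"jaw":0.3},
    {"tx":0.063,"ty":-0.0067,"tz":0,"wx":0,"wy":0,"wz":0,"jaw":0.3},
    {"tx":0.063,"ty":-0.0067,"tz":0,"wx":0,"wy":0,"wz":0,"jaw":0.3},
    {"tx":0,"ty":0,"tz":0,"wx":0,"wy":0,"wz":0,"jaw":0.3}
  ]
}}

```text
clock: 3.88
position: [0.5649, 0.1464, 0.1651]
eef_rot: [-3.137, -0.01, 1.587]
force: [-1.7, 2.4, -1.8]
gripper_width: 0.53
grip_force: 41.7
```

Emit:
{"method": "move_arm", "body": {
  "series": [
    {"tx":0,"ty":0,"tz":0,"wx":0,"wy":0,"wz":0,"jaw":0.3},
    {"tx":0,"ty":0,"tz":0,"wx":0,"wy":0,"wz":0,"jaw":0.3},
    {"tx":0,"ty":0,"tz":0,"wx":0,"wy":0,"wz":0,"jaw":0.3}
  ]
}}

```text
clock: 4.13
position: [0.5686, 0.1303, 0.1656]
eef_rot: [-3.14, 0.002, 1.568]
force: [0.1, -0.9, -1.4]
gripper_width: 0.533
grip_force: 41.7
```

Run:
```python
from h import *
b,s=snap("wrist","w5.png"); print(s["position"],s["eef_rot"])
C=cam("wrist",s)
f=1.4; J=cv2.resize(b,None,fx=f,fy=f)
print(proj(C,[.566,.207,.02])*f)
cv2.imwrite("pics/p5.png",J)
```

```text
[0.56859914 0.13031832 0.16560925] [-3.14020762e+00  2.02971392e-03  1.56817778e+00]
[392.63856529 151.73410973]
```

View pics/p5.png

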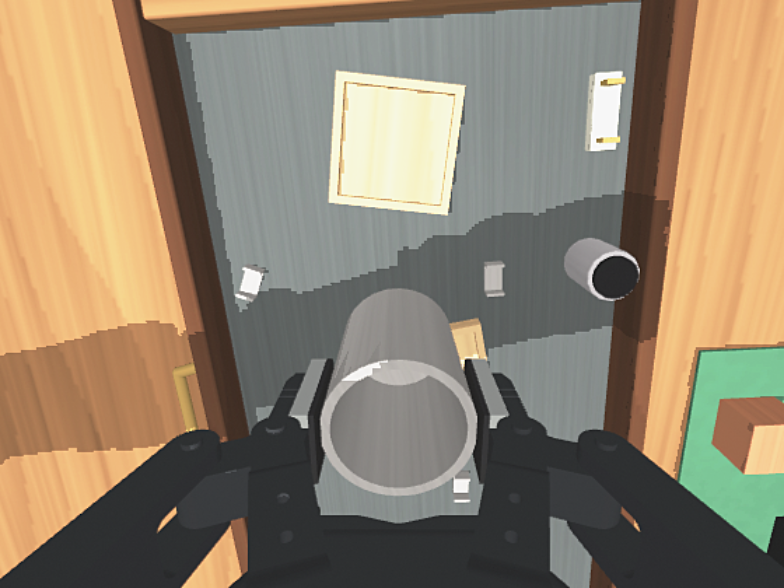

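The small tray is in view with rim corners (337,71), (465,85), (448,214), (330,203), and the held can hangs upright. Working out the shift from these.

Run:
```python
from h import *
from scipy.optimize import least_squares
s=manip.get_state(); C=cam("wrist",s)
uv=np.array([(337,71),(465,85),(448,214),(330,203)])/1.4
q=np.array([unproj(C,p,.02) for p in uv]); print(q.mean(0),np.linalg.norm(np.roll(q,-1,0)-q,axis=1))
c=q.mean(0); p=s["position"]; print(p,(c-p)*1000)
```

```text
[0.56776168 0.21020095 0.02      ] [0.07566041 0.07616538 0.0758041  0.07671456]
[0.56878486 0.13013871 0.16583965] [  -1.0231796    80.06223757 -145.83964564]
```

Emit:
{"method": "move_arm", "body": {
  "series": [
    {"tx":0.0445,"ty":-0.0006,"tz":0,"wx":0,"wy":0,"wz":0,"jaw":0.3},
    {"tx":0.0445,"ty":-0.0006,"tz":0,"wx":0,"wy":0,"wz":0,"jaw":0.3},
    {"tx":0.0445,"ty":-0.0006,"tz":0,"wx":0,"wy":0,"wz":0,"jaw":0.3},
    {"tx":0,"ty":0,"tz":0,"wx":0,"wy":0,"wz":0,"jaw":0.3},
    {"tx":0,"ty":0,"tz":0,"wx":0,"wy":0,"wz":0,"jaw":0.3},
    {"tx":0,"ty":0,"tz":0,"wx":0,"wy":0,"wz":0,"jaw":0.3}
  ]
}}

```text
clock: 4.68
position: [0.5681, 0.2106, 0.1662]
eef_rot: [-3.142, 0.002, 1.569]
force: [-0.1, -0.6, -2.6]
gripper_width: 0.528
grip_force: 41.7
```

Emit:
{"method": "move_arm", "body": {
  "series": [
    {"tx":0,"ty":0,"tz":0.04,"wx":0,"wy":0,"wz":0,"jaw":0.3},
    {"tx":0,"ty":0,"tz":0.05,"wx":0,"wy":0,"wz":0,"jaw":0.3},
    {"tx":0,"ty":0,"tz":0.045,"wx":0,"wy":0,"wz":0,"jaw":0.3},
    {"tx":0,"ty":0,"tz":0.025,"wx":0,"wy":0,"wz":0,"jaw":0.3},
    {"tx":0,"ty":0,"tz":0.01,"wx":0,"wy":0,"wz":0,"jaw":0.3},
    {"tx":0,"ty":0,"tz":0,"wx":0,"wy":0,"wz":0,"jaw":0.3},
    {"tx":0,"ty":0,"tz":0,"wx":0,"wy":0,"wz":0,"jaw":0.3},
    {"tx":0,"ty":0,"tz":0,"wx":0,"wy":0,"wz":0,"jaw":0.3}
  ]
}}

```text
clock: 5.35
position: [0.5693, 0.2125, 0.0664]
eef_rot: [3.138, -0.001, 1.57]
force: [0.8, -0.2, -1.5]
gripper_width: 0.525
grip_force: 41.7
```

Emit:
{"method": "move_arm", "body": {
  "series": [
    {"tx":0,"ty":0,"tz":0.007,"wx":0,"wy":0,"wz":0,"jaw":0.3},
    {"tx":0,"ty":0,"tz":0.007,"wx":0,"wy":0,"wz":0,"jaw":0.3},
    {"tx":0,"ty":0,"tz":0.005,"wx":0,"wy":0,"wz":0,"jaw":0.3},
    {"tx":0,"ty":0,"tz":0.003,"wx":0,"wy":0,"wz":0,"jaw":0.3},
    {"tx":0,"ty":0,"tz":0.002,"wx":0,"wy":0,"wz":0,"jaw":0.3},
    {"tx":0,"ty":0,"tz":0,"wx":0,"wy":0,"wz":0,"jaw":0.3},
    {"tx":0,"ty":0,"tz":0,"wx":0,"wy":0,"wz":0,"jaw":0.3},
    {"tx":0,"ty":0,"tz":0,"wx":0,"wy":0,"wz":0,"jaw":0.3}
  ]
}}

```text
clock: 6.02
position: [0.5677, 0.2128, 0.0502]
eef_rot: [3.141, -0.0, 1.571]
force: [0.3, 0.6, -2.4]
gripper_width: 0.529
grip_force: 41.7
```

Run:
```python
from h import *
for i in range(3):
    manip.get_image("wrist"); s=manip.get_state(); print(s["position"],s["force"])
```

```text
[0.56773251 0.21277856 0.05025154] [ 0.21669461  0.09806352 -1.4606347 ]
[0.56773465 0.21279782 0.05027586] [-0.43004994  0.46637039 -1.43023617]
[0.56770846 0.21275741 0.05024305] [ 0.17039551  0.23563067 -1.46753224]
```

Emit:
{"method": "move_arm", "body": {
  "series": [
    {"tx":-0.004,"ty":0,"tz":0,"wx":0,"wy":0,"wz":0,"jaw":0.3},
    {"tx":0,"ty":0,"tz":0.001,"wx":0,"wy":0,"wz":0,"jaw":0.3},
    {"tx":0,"ty":0,"tz":0.001,"wx":0,"wy":0,"wz":0,"jaw":0.3},
    {"tx":0,"ty":0,"tz":0.001,"wx":0,"wy":0,"wz":0,"jaw":0.3},
    {"tx":0,"ty":0,"tz":0,"wx":0,"wy":0,"wz":0,"jaw":0.3},
    {"tx":0,"ty":0,"tz":0,"wx":0,"wy":0,"wz":0,"jaw":0.3}
  ]
}}

```text
clock: 6.67
position: [0.5675, 0.2104, 0.0482]
eef_rot: [-3.141, 0.0, 1.571]
force: [0.3, -0.2, -2.4]
gripper_width: 0.526
grip_force: 41.7
```

Emit:
{"method": "move_arm", "body": {
  "series": [
    {"tx":0,"ty":0,"tz":0.001,"wx":0,"wy":0,"wz":0,"jaw":0.3},
    {"tx":0,"ty":0,"tz":0.001,"wx":0,"wy":0,"wz":0,"jaw":0.3},
    {"tx":0,"ty":0,"tz":0,"wx":0,"wy":0,"wz":0,"jaw":0.3},
    {"tx":0,"ty":0,"tz":0,"wx":0,"wy":0,"wz":0,"jaw":0.3}
  ]
}}

```text
clock: 7.0
position: [0.5676, 0.2105, 0.048]
eef_rot: [3.141, -0.0, 1.571]
force: [-3.3, -0.6, 6.0]
gripper_width: 0.53
grip_force: 42.2
```

Contact at 6 N. Releasing, then rising.

Emit:
{"method": "move_arm", "body": {
  "series": [
    {"tx":0,"ty":0,"tz":0,"wx":0,"wy":0,"wz":0,"jaw":0.56},
    {"tx":0,"ty":0,"tz":0,"wx":0,"wy":0,"wz":0,"jaw":0.6},
    {"tx":0,"ty":0,"tz":0,"wx":0,"wy":0,"wz":0,"jaw":0.7},
    {"tx":0,"ty":0,"tz":0,"wx":0,"wy":0,"wz":0,"jaw":0.8},
    {"tx":0,"ty":0,"tz":0,"wx":0,"wy":0,"wz":0,"jaw":0.9},
    {"tx":0,"ty":0,"tz":0,"wx":0,"wy":0,"wz":0,"jaw":0.9},
    {"tx":0,"ty":0,"tz":0,"wx":0,"wy":0,"wz":0,"jaw":0.9}
  ]
}}

```text
clock: 7.58
position: [0.5676, 0.2103, 0.047]
eef_rot: [-3.142, 0.0, 1.571]
force: [-0.0, -0.3, -0.2]
gripper_width: 0.9
grip_force: 0.0
```

Emit:
{"method": "move_arm", "body": {
  "series": [
    {"tx":0,"ty":0,"tz":-0.015,"wx":0,"wy":0,"wz":0,"jaw":0.95},
    {"tx":0,"ty":0,"tz":-0.04,"wx":0,"wy":0,"wz":0,"jaw":1},
    {"tx":0,"ty":0,"tz":-0.06,"wx":0,"wy":0,"wz":0,"jaw":1},
    {"tx":0,"ty":0,"tz":-0.06,"wx":0,"wy":0,"wz":0,"jaw":1},
    {"tx":0,"ty":0,"tz":-0.03,"wx":0,"wy":0,"wz":0,"jaw":1},
    {"tx":0,"ty":0,"tz":0,"wx":0,"wy":0,"wz":0,"jaw":1},
    {"tx":0,"ty":0,"tz":0,"wx":0,"wy":0,"wz":0,"jaw":1}
  ]
}}

```text
clock: 8.17
position: [0.5687, 0.2108, 0.1724]
eef_rot: [3.138, -0.002, 1.571]
force: [-0.7, 0.1, -0.3]
gripper_width: 0.998
grip_force: 0.0
```

Run:
```python
from h import *
b,s=snap("wrist","w6.png"); a,_=snap("scene","s6.png"); print(s["position"],s["clock"],proj(cam("wrist",s),[.5676,.2105,.079]),proj(cam("wrist",s),[.5676,.2105,.013]))
cv2.imwrite("pics/p6.png",np.hstack([cv2.resize(b,(400,300)),cv2.resize(a[120:330,180:480],(400,300))]))
```

```text
[0.56865025 0.21076979 0.17239897] 8.1667 [281.57403097 212.67372663] [281.84500025 191.34875056]
```

View pics/p6.png

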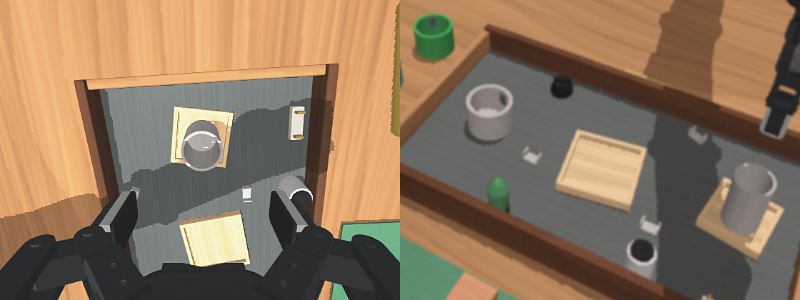

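The narrow can stands upright and central in the small tray, left view (202,145). The wide can stands alone at right view (490,112). Going back for the wide can.

Emit:
{"method": "move_arm", "body": {
  "series": [
    {"tx":-0.05,"ty":0.004,"tz":0,"wx":0,"wy":0,"wz":0,"jaw":1},
    {"tx":-0.065,"ty":0.006,"tz":0,"wx":0,"wy":0,"wz":0,"jaw":1},
    {"tx":-0.065,"ty":0.006,"tz":0,"wx":0,"wy":0,"wz":0,"jaw":1},
    {"tx":-0.065,"ty":0.006,"tz":0,"wx":0,"wy":0,"wz":0,"jaw":1},
    {"tx":-0.065,"ty":0.006,"tz":0,"wx":0,"wy":0,"wz":0,"jaw":1},
    {"tx":-0.065,"ty":0.006,"tz":0,"wx":0,"wy":0,"wz":0,"jaw":1},
    {"tx":-0.065,"ty":0.006,"tz":0,"wx":0,"wy":0,"wz":0,"jaw":1},
    {"tx":-0.065,"ty":0.006,"tz":0,"wx":0,"wy":0,"wz":0,"jaw":1}
  ]
}}

```text
clock: 8.93
position: [0.5937, -0.0944, 0.1681]
eef_rot: [-3.138, -0.001, 1.571]
force: [0.5, -0.4, 0.2]
gripper_width: 1.001
grip_force: 0.0
```

Emit:
{"method": "move_arm", "body": {
  "series": [
    {"tx":-0.062,"ty":0.001,"tz":0.02,"wx":0,"wy":0,"wz":0,"jaw":1},
    {"tx":0,"ty":0,"tz":0,"wx":0,"wy":0,"wz":0,"jaw":1},
    {"tx":0,"ty":0,"tz":0,"wx":0,"wy":0,"wz":0,"jaw":1},
    {"tx":0,"ty":0,"tz":0,"wx":0,"wy":0,"wz":0,"jaw":1},
    {"tx":0,"ty":0,"tz":0,"wx":0,"wy":0,"wz":0,"jaw":1}
  ]
}}

```text
clock: 9.35
position: [0.5956, -0.1273, 0.1572]
eef_rot: [-3.14, -0.002, 1.574]
force: [-0.3, 0.4, -0.3]
gripper_width: 1.0
grip_force: 0.0
```

Run:
```python
from h import *
im,s=snap("wrist","w7.png"); C=cam("wrist",s); print(s["position"],s["eef_rot"],s["clock"])
t=np.linspace(0,2*np.pi,60); f=3
c=proj(C,[.5972,-.1295,.048]); print(c)
J=cv2.resize(im,None,fx=f,fy=f,interpolation=cv2.INTER_CUBIC)
p=np.c_[.5972+.031*np.cos(t),-.1295+.031*np.sin(t),0*t+.048]
cv2.polylines(J,[np.round(proj(C,p)*f).astype(int)],True,(0,255,0),1)
x,y=(c*f).astype(int); cv2.imwrite("pics/p7.png",J[max(y-200,0):y+200,x-250:x+250]); print("origin",x-250,y-200)
```

```text
[ 0.59559785 -0.12734726  0.15716716] [-3.13998428e+00 -2.03774940e-03  1.57376288e+00] 9.35
[285.58349928 208.88899776]
origin 606 426
```

View pics/p7.png

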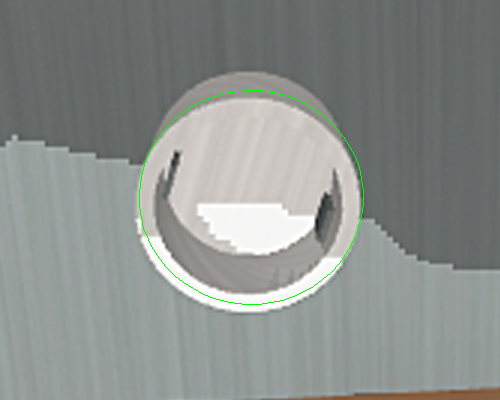

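The wide rim sits about 2 mm nearer than the overlay, at about (0.5967,-0.1314). Descending in two stages.

Emit:
{"method": "move_arm", "body": {
  "series": [
    {"tx":-0.0068,"ty":0.0018,"tz":0.04,"wx":0,"wy":0,"wz":0,"jaw":1},
    {"tx":0,"ty":0,"tz":0.055,"wx":0,"wy":0,"wz":0,"jaw":1},
    {"tx":0,"ty":0,"tz":0.055,"wx":0,"wy":0,"wz":0,"jaw":1},
    {"tx":0,"ty":0,"tz":0.03,"wx":0,"wy":0,"wz":0,"jaw":1},
    {"tx":0,"ty":0,"tz":0,"wx":0,"wy":0,"wz":0,"jaw":1},
    {"tx":0,"ty":0,"tz":0,"wx":0,"wy":0,"wz":0,"jaw":1},
    {"tx":0,"ty":0,"tz":0,"wx":0,"wy":0,"wz":0,"jaw":1}
  ]
}}

```text
clock: 9.98
position: [0.5986, -0.1332, 0.0519]
eef_rot: [3.138, 0.0, 1.573]
force: [0.8, -0.3, 0.6]
gripper_width: 0.999
grip_force: 0.0
```

Emit:
{"method": "move_arm", "body": {
  "series": [
    {"tx":0.002,"ty":-0.002,"tz":0.02,"wx":0,"wy":0,"wz":0,"jaw":1},
    {"tx":0,"ty":0,"tz":0.02,"wx":0,"wy":0,"wz":0,"jaw":1},
    {"tx":0,"ty":0,"tz":0.012,"wx":0,"wy":0,"wz":0,"jaw":1},
    {"tx":0,"ty":0,"tz":0.006,"wx":0,"wy":0,"wz":0,"jaw":1},
    {"tx":0,"ty":0,"tz":0,"wx":0,"wy":0,"wz":0,"jaw":1},
    {"tx":0,"ty":0,"tz":0,"wx":0,"wy":0,"wz":0,"jaw":1},
    {"tx":0,"ty":0,"tz":0,"wx":0,"wy":0,"wz":0,"jaw":1},
    {"tx":0,"ty":0,"tz":0,"wx":0,"wy":0,"wz":0,"jaw":1}
  ]
}}

```text
clock: 10.65
position: [0.5963, -0.1329, 0.016]
eef_rot: [3.14, 0.0, 1.571]
force: [-0.6, 0.4, 0.3]
gripper_width: 0.996
grip_force: 0.0
```

Emit:
{"method": "move_arm", "body": {
  "series": [
    {"tx":0.002,"ty":0,"tz":0.003,"wx":0,"wy":0,"wz":0,"jaw":0.85},
    {"tx":0,"ty":0,"tz":0,"wx":0,"wy":0,"wz":0,"jaw":0.8},
    {"tx":0,"ty":0,"tz":0,"wx":0,"wy":0,"wz":0,"jaw":0.75},
    {"tx":0,"ty":0,"tz":0,"wx":0,"wy":0,"wz":0,"jaw":0.7},
    {"tx":0,"ty":0,"tz":0,"wx":0,"wy":0,"wz":0,"jaw":0.5},
    {"tx":0,"ty":0,"tz":0,"wx":0,"wy":0,"wz":0,"jaw":0.5},
    {"tx":0,"ty":0,"tz":0,"wx":0,"wy":0,"wz":0,"jaw":0.5},
    {"tx":0,"ty":0,"tz":0,"wx":0,"wy":0,"wz":0,"jaw":0.5}
  ],
  "force": 60
}}

```text
clock: 11.32
position: [0.5957, -0.1314, 0.014]
eef_rot: [3.142, -0.0, 1.571]
force: [-2.1, 0.3, 6.6]
gripper_width: 0.708
grip_force: 64.0
```

Run:
```python
from h import *
for i in range(2):
    manip.get_image("wrist"); s=manip.get_state(); print(s["position"],s["force"],s["gripper_width"],s["grip_force"])
```

```text
[ 0.59568002 -0.1314047   0.01400552] [-1.77910906  0.41116596  5.34111529] 0.7140190309021917 63.95468970760703
[ 0.59569477 -0.13140961  0.0140151 ] [-1.70062827  0.58495044  5.42740763] 0.7075843351091391 63.95528018474579
```

Emit:
{"method": "move_arm", "body": {
  "series": [
    {"tx":0,"ty":0,"tz":-0.01,"wx":0,"wy":0,"wz":0,"jaw":0.5},
    {"tx":0,"ty":0,"tz":-0.02,"wx":0,"wy":0,"wz":0,"jaw":0.5},
    {"tx":0,"ty":0,"tz":-0.04,"wx":0,"wy":0,"wz":0,"jaw":0.5},
    {"tx":0,"ty":0,"tz":-0.04,"wx":0,"wy":0,"wz":0,"jaw":0.5},
    {"tx":0,"ty":0,"tz":-0.03,"wx":0,"wy":0,"wz":0,"jaw":0.5},
    {"tx":0,"ty":0,"tz":0,"wx":0,"wy":0,"wz":0,"jaw":0.5},
    {"tx":0,"ty":0,"tz":0,"wx":0,"wy":0,"wz":0,"jaw":0.5}
  ]
}}

```text
clock: 12.0
position: [0.5963, -0.1318, 0.0982]
eef_rot: [3.14, 0.001, 1.571]
force: [-0.6, 0.7, -6.0]
gripper_width: 0.711
grip_force: 66.8
```

Emit:
{"method": "move_arm", "body": {
  "series": [
    {"tx":0.03,"ty":-0.001,"tz":0,"wx":0,"wy":0,"wz":0,"jaw":0.5},
    {"tx":0.055,"ty":-0.001,"tz":0,"wx":0,"wy":0,"wz":0,"jaw":0.5},
    {"tx":0.06,"ty":-0.002,"tz":0,"wx":0,"wy":0,"wz":0,"jaw":0.5},
    {"tx":0.06,"ty":-0.002,"tz":0,"wx":0,"wy":0,"wz":0,"jaw":0.5},
    {"tx":0.05,"ty":-0.001,"tz":0,"wx":0,"wy":0,"wz":0,"jaw":0.5},
    {"tx":0.025,"ty":-0.001,"tz":0,"wx":0,"wy":0,"wz":0,"jaw":0.5},
    {"tx":0,"ty":0,"tz":0,"wx":0,"wy":0,"wz":0,"jaw":0.5},
    {"tx":0,"ty":0,"tz":0,"wx":0,"wy":0,"wz":0,"jaw":0.5}
  ]
}}

```text
clock: 12.67
position: [0.5888, 0.0385, 0.095]
eef_rot: [-3.137, -0.0, 1.575]
force: [-0.2, -1.1, -4.8]
gripper_width: 0.715
grip_force: 66.7
```

Run:
```python
from h import *
b,_=snap("scene","s8.png"); a,_=snap("wrist","w8.png"); s=manip.get_state(); print(s["position"],s["eef_rot"],s["force"],s["gripper_width"],s["grip_force"])
```

```text
[0.58966598 0.03448023 0.09574158] [-3.13828051e+00  2.18909506e-03  1.56935952e+00] [-0.52938366  0.71891069 -5.03059622] 0.708229420731667 66.70198632404208
```

Emit:
{"method": "move_arm", "body": {
  "series": [
    {"tx":0.002,"ty":0.001,"tz":0.02,"wx":0,"wy":0,"wz":0,"jaw":0.5},
    {"tx":0,"ty":0,"tz":0.035,"wx":0,"wy":0,"wz":0,"jaw":0.5},
    {"tx":0,"ty":0,"tz":0.025,"wx":0,"wy":0,"wz":0,"jaw":0.5},
    {"tx":0,"ty":0,"tz":0.015,"wx":0,"wy":0,"wz":0,"jaw":0.5},
    {"tx":0,"ty":0,"tz":0.005,"wx":0,"wy":0,"wz":0,"jaw":0.5},
    {"tx":0,"ty":0,"tz":0,"wx":0,"wy":0,"wz":0,"jaw":0.5},
    {"tx":0,"ty":0,"tz":0,"wx":0,"wy":0,"wz":0,"jaw":0.5},
    {"tx":0,"ty":0,"tz":0,"wx":0,"wy":0,"wz":0,"jaw":0.5}
  ]
}}

```text
clock: 13.43
position: [0.5927, 0.0375, 0.0386]
eef_rot: [3.139, -0.0, 1.57]
force: [0.9, 0.1, -5.2]
gripper_width: 0.713
grip_force: 66.7
```

Emit:
{"method": "move_arm", "body": {
  "series": [
    {"tx":0,"ty":-0.001,"tz":0.01,"wx":0,"wy":0,"wz":0,"jaw":0.5},
    {"tx":0,"ty":0,"tz":0.008,"wx":0,"wy":0,"wz":0,"jaw":0.5},
    {"tx":0,"ty":0,"tz":0.005,"wx":0,"wy":0,"wz":0,"jaw":0.5},
    {"tx":0,"ty":0,"tz":0.003,"wx":0,"wy":0,"wz":0,"jaw":0.5},
    {"tx":0,"ty":0,"tz":0,"wx":0,"wy":0,"wz":0,"jaw":0.5},
    {"tx":0,"ty":0,"tz":0,"wx":0,"wy":0,"wz":0,"jaw":0.5},
    {"tx":0,"ty":0,"tz":0,"wx":0,"wy":0,"wz":0,"jaw":0.5},
    {"tx":0,"ty":0,"tz":0,"wx":0,"wy":0,"wz":0,"jaw":0.5}
  ]
}}

```text
clock: 14.1
position: [0.5911, 0.0377, 0.0221]
eef_rot: [3.141, -0.0, 1.571]
force: [-0.2, 0.0, -5.1]
gripper_width: 0.711
grip_force: 66.7
```

Emit:
{"method": "move_arm", "body": {
  "series": [
    {"tx":0,"ty":0,"tz":0.001,"wx":0,"wy":0,"wz":0,"jaw":0.5},
    {"tx":0,"ty":0,"tz":0.001,"wx":0,"wy":0,"wz":0,"jaw":0.5},
    {"tx":0,"ty":0,"tz":0.001,"wx":0,"wy":0,"wz":0,"jaw":0.5},
    {"tx":0,"ty":0,"tz":0,"wx":0,"wy":0,"wz":0,"jaw":0.5},
    {"tx":0,"ty":0,"tz":0,"wx":0,"wy":0,"wz":0,"jaw":0.5}
  ]
}}

```text
clock: 14.52
position: [0.5908, 0.0376, 0.0201]
eef_rot: [-3.141, 0.0, 1.571]
force: [-0.8, -1.1, -4.4]
gripper_width: 0.712
grip_force: 66.7
```

Emit:
{"method": "move_arm", "body": {
  "series": [
    {"tx":0,"ty":0,"tz":0.001,"wx":0,"wy":0,"wz":0,"jaw":0.5},
    {"tx":0,"ty":0,"tz":0,"wx":0,"wy":0,"wz":0,"jaw":0.5},
    {"tx":0,"ty":0,"tz":0,"wx":0,"wy":0,"wz":0,"jaw":0.5}
  ]
}}

```text
clock: 14.77
position: [0.5908, 0.0376, 0.0195]
eef_rot: [-3.142, 0.0, 1.571]
force: [0.1, 0.1, -5.3]
gripper_width: 0.712
grip_force: 66.7
```

Emit:
{"method": "move_arm", "body": {
  "series": [
    {"tx":0,"ty":0,"tz":0.001,"wx":0,"wy":0,"wz":0,"jaw":0.5},
    {"tx":0,"ty":0,"tz":0.0005,"wx":0,"wy":0,"wz":0,"jaw":0.5},
    {"tx":0,"ty":0,"tz":0,"wx":0,"wy":0,"wz":0,"jaw":0.5},
    {"tx":0,"ty":0,"tz":0,"wx":0,"wy":0,"wz":0,"jaw":0.5}
  ]
}}

```text
clock: 15.1
position: [0.591, 0.0377, 0.0191]
eef_rot: [3.141, -0.0, 1.571]
force: [-0.4, -0.2, -1.4]
gripper_width: 0.71
grip_force: 67.2
```

Touching down, with the load passing to the tray. Releasing and rising.

Emit:
{"method": "move_arm", "body": {
  "series": [
    {"tx":0,"ty":0,"tz":0.0005,"wx":0,"wy":0,"wz":0,"jaw":0.5},
    {"tx":0,"ty":0,"tz":0,"wx":0,"wy":0,"wz":0,"jaw":0.74},
    {"tx":0,"ty":0,"tz":0,"wx":0,"wy":0,"wz":0,"jaw":0.78},
    {"tx":0,"ty":0,"tz":0,"wx":0,"wy":0,"wz":0,"jaw":0.85},
    {"tx":0,"ty":0,"tz":0,"wx":0,"wy":0,"wz":0,"jaw":0.95},
    {"tx":0,"ty":0,"tz":0,"wx":0,"wy":0,"wz":0,"jaw":0.95},
    {"tx":0,"ty":0,"tz":0,"wx":0,"wy":0,"wz":0,"jaw":0.95}
  ]
}}

```text
clock: 15.68
position: [0.5912, 0.0377, 0.0185]
eef_rot: [3.141, -0.0, 1.571]
force: [0.7, 0.8, 0.7]
gripper_width: 0.951
grip_force: 0.0
```

Emit:
{"method": "move_arm", "body": {
  "series": [
    {"tx":0,"ty":0,"tz":-0.015,"wx":0,"wy":0,"wz":0,"jaw":0.95},
    {"tx":0,"ty":0,"tz":-0.04,"wx":0,"wy":0,"wz":0,"jaw":1},
    {"tx":0,"ty":0,"tz":-0.06,"wx":0,"wy":0,"wz":0,"jaw":1},
    {"tx":0,"ty":0,"tz":-0.06,"wx":0,"wy":0,"wz":0,"jaw":1},
    {"tx":0,"ty":0,"tz":-0.04,"wx":0,"wy":0,"wz":0,"jaw":1},
    {"tx":0,"ty":0,"tz":0,"wx":0,"wy":0,"wz":0,"jaw":1},
    {"tx":0,"ty":0,"tz":0,"wx":0,"wy":0,"wz":0,"jaw":1}
  ]
}}

```text
clock: 16.27
position: [0.5925, 0.0378, 0.1503]
eef_rot: [3.136, -0.001, 1.571]
force: [-0.5, -0.3, -0.6]
gripper_width: 0.997
grip_force: 0.0
```

Run:
```python
from h import *
b,s=snap("wrist","w9.png"); a,_=snap("scene","s9.png"); print(s["position"],s["force"],s["clock"])
cv2.imwrite("pics/p9.png",np.hstack([cv2.resize(b,(400,300)),cv2.resize(a[120:330,180:480],(400,300))]))
```

```text
[0.59252911 0.03777912 0.15025518] [-0.45372481 -0.31957049 -0.57109862] 16.2667
```

View pics/p9.png

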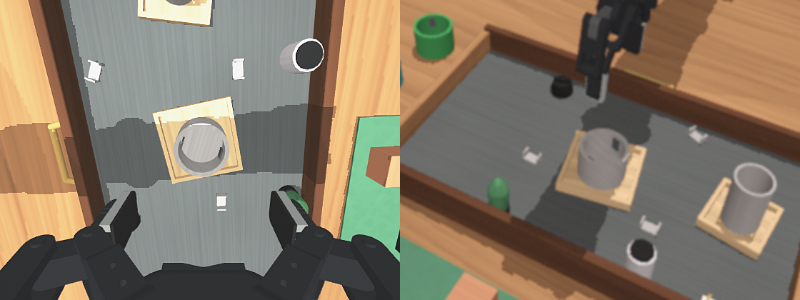

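The wide can stands centred in the large tray at left view (201,147), and the narrow can stands in the small one at right view (749,195). Both are upright and the gripper is clear, so I'm handing in.

```bash
python3 -c "
from station import manip
print(manip.job_done())"
```

```text
the job is handed in; nothing more can be done
None
```

The job is handed in at about 16 s on the robot's clock: the narrow can stands upright in the smaller tray and the wide can upright in the larger one; no verdict came back.

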